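# Crack open the contact dry case and hold it ajar

## Robot

A 6-joint arm with a two-finger parallel gripper is mounted at the origin on the work surface. World frame = base frame: x ahead of the robot, y to its left, z up, the work surface at z = 0. Lengths are in m, angles in rad, forces in N, time in s.
With the tool pointing down it reaches from about 0.275 to 0.825 m from the base axis. Payload 5.2 kg.
Tool frame: the origin (TCP) lies on the centre line of the jaws, within the pads' length; the fingertips stand 11 mm ahead of it and the grasp point (between the pads) lies 8 mm behind it (manip.tips_ahead is the distance from the TCP to the fingertips, in m); z points along the fingers, y is the line along which they close (so a half turn about z gives the same grasp; the last joint's range is limited). The gripper opens to 93 mm and grips with 3 to 60 N. Pads are 15 mm wide; open, the fingers measure 128 mm over their backs; the gripper's body (75 mm by 188 mm) begins 65 mm behind the grasp point.
Start: joints at [-1.484, 0.259, 1.535, -0, 1.348, -0.203], TCP at [0.157, -0.527, 0.196] pointing down, gripper open.
Joint ranges: [-3.14, 3.14], [-0.91, 2.08], [0.19, 2.58], [-1.22, 4.36], [0.22, 2.71], [-3.12, 3.12]. Speed limits (rad/s): [2.57, 2.57, 3.14, 3.14, 3.14, 3.14].

## Interface

Orientations are given as a rotation vector (axis times angle).
In Python, from cell import manip gives the robot as it stands. The module is installed in compiled form; this text tells all that it offers. Calls block until the motion is done:
- manip.reach(position, orientation): joint-space move of the TCP to a pose.
- manip.move_straight(position, speed=0.15, frame=None, threshold=None): straight line of the TCP; frame=None keeps the orientation; speed is the mean speed in m/s. With threshold (N) it stops when the force on the tool has changed by that much, and returns True; else False.
- manip.move_joints(angles): joint-space move.
- manip.grip(opening, newtons=None): opening from 0.0 (shut) to 1.0 (fully open); newtons is the grip in N (None keeps the last); returns when the fingers have stopped.
- manip.sleep(seconds).
- manip.solve_ik(position, orientation): joint angles nearest the present ones, or None.
- manip.get_state(): the state.
- manip.grab_frame(name): name is "side" or "top"; returns a dict with "frame" (400x640x3 uint8, red, green, blue), "range_z" (400x640 float32, m along the optical axis (not along the pixel's ray), 0 where there is no reading), "fx", "fy", "cx", "cy" (pixels), "D" ([k1, k2, p1, p2, k3] as OpenCV has them; the pictures are not rectified), "origin" and "attitude" of the camera in the world. Camera axes: x right, y down, z forward; pixel columns grow to the right and rows downward; lengths in m; the calibration is good to about 2 mm. A picture is of the moment at which its call begins.
A pose or a line that the arm cannot do raises manip.Unreachable and nothing moves.
- manip.close_job(): hands the job in; it is judged then, once.
The state is a dict: "time": time; "joints": joint angles; "qd": joint speeds; "joint_torque": joint torques, N m; "position": TCP position; "tcp_rot": TCP orientation; "contact_force": force on the tool from outside, world axes, zero at the start; "torque": the same for the moment, N m; "opening": opening from 0.0 (shut) to 1.0 (fully open); "gripper_force": force on a finger pad.
Only numpy, scipy, OpenCV 4.12 (cv2) and the standard library are available. Lean on these libraries where they do the work, as an engineer would, in place of code of your own. Each camera call takes 0.05 s, during which the arm holds its last target. There are 200 camera calls.

## Task

A workmate needs to slip a fresh drying bag into the dry case: push the black grip of the lock slide on the front of the case all the way to its open end stop, then take the lid by its handle, pull it free of the sticking seal and hold it just ajar, with its front edge about 30 mm (two fingers) above where it sat. Do not fling the lid wide open when the seal lets go, and leave everything else on the bench where it is. Finish while still holding the lid ajar with the gripper and the lock slide still open: do not let go of it or lower it.

Things in the scene. Friction and masses are not known exactly. Their poses are not given: they have to be found in the camera images.
- case: Grey metal dry case screwed to the bench (it cannot move): box 170 mm deep (its own x) by 250 mm wide (its own y), 107 mm high with its lid shut. Origin: centre of its underside, on the bench. Its +x points from the front to the hinge side at the back, +y to the left as seen from the front, z up. Along the front runs a ledge, 65 mm deep, whose top is 72 mm above the bench; the lock slide runs on it, between x = -94 mm and x = -144 mm of the case.
- lock_grip (a point): Centre of the black upright grip of the lock slide, 13 mm below the grip's top. The grip measures 24 mm along the case's x, 16 mm along the case's y (the way it slides) and stands 40 mm high from the slide's flat bar (78 mm above the bench) to 118 mm. It lies at x = -120 mm, z = 105 mm in the case's frame, 35 mm in front of the lid's front edge; there are 40 mm free beside it in y on both sides. Its axes are those of the case.
- lock (a joint): Travel of the lock slide in m along the case's +y (to the left as seen from the front): 0 is fully locked, 0.045 is the open end stop (point lock_grip is then at y = +22.5 mm in the case's frame, at joint 0 at y = -22.5 mm). It starts between 0 and 0.012. About 2.5 N of friction; it stays where it is left. Two steel hooks on the slide hold down two lugs on the lid's front edge and clear them only in the last 7 mm before the end stop.
- lid_handle (a point): Middle of the lid's handle: a round steel bar of 14 mm diameter, along the case's y, 112 mm long and free between its two posts, its centre 36 mm above the lid's top. Lid shut: at x = -50 mm, y = 0, z = 143 mm in the case's frame. It turns with the lid: 140 mm in front of the hinge axis and 52 mm above it when shut.
- case_hinge (a point): Middle of the lid's hinge axis, fixed on the back of the case at x = +90 mm, z = 91 mm in the case's frame; the axis runs along the case's y.
- lid_edge (a point): Middle of the lower front edge of the lid, 175 mm from the hinge axis; lid shut: at x = -85 mm, z = 91 mm in the case's frame.
- lid (a joint): Opening angle of the lid in rad: 0 shut, 0.17 raises the front edge 30 mm. Lid 0.45 to 0.7 kg; let go, it drops onto its seal, 11 mm up. A rubber lip in the front rim grips a bead under the lid: it takes 12 to 21 N up at the handle (weight included), most in the first 5 mm of rise, and lets go by 12 mm; then 2.5 to 5 N of weight is left at the handle. Locked, it lifts at most 2 mm.
- crimp_pliers: Bystander: crimping pliers with blue handles, 180 mm long, lying flat, 18 mm high. Origin: underside, middle of the length.
- contact_reel: Bystander: cardboard reel of brass contacts, 140 mm across, lying flat, 26 mm high, beside the case. Origin: centre of its underside.
- guide_cone: Bystander: white plastic guide cone, 100 mm across its foot, 115 mm high. Origin: centre of its foot.
- oil_jar: Bystander: amber jar with a steel cap, 52 mm across, 70 mm high, beside the case. Origin: centre of its underside.
- plug_housing: Bystander: black connector housing 30 x 46 x 30 mm, beside the case. Origin: centre of its underside.
- caliper: Bystander: steel caliper with a grey head, 205 mm long, 12 mm high, lying on the bench in front of the case. Origin: underside, near the middle of its length.

How it is judged:
By the outcome, as a careful person would: the job done as asked, in the order asked, and still so for the second after the job is handed in, while the arm keeps its last pose, push and grip.
It also fails if it takes over 42 s, if anything falls off the work surface, if the arm or the gripper's body presses on something with over 40 N, if the wrist force passes 120 N, or if a joint passes its speed limit or range.

## Working session

There is one attempt and no reset: what is moved stays moved. The work goes in short steps, each a Python script; the robot and the scene stay as the last script left them, time stands still between calls to the robot, and variables do not carry over. Pictures are saved under pics/ and viewed, at most 11 in all, crops included, and the job is handed in when it is done.

```bash
mkdir -p pics; cat > h.py <<'E'
import numpy as np, cv2
from cell import manip
from scipy.spatial.transform import Rotation as R
def rot(f):
    a=np.array(f["attitude"],float)
    if a.shape==(3,3): return a
    return R.from_rotvec(a).as_matrix() if a.size==3 else R.from_quat(a).as_matrix()
def cloud(f):
    K=np.array([[f["fx"],0,f["cx"]],[0,f["fy"],f["cy"]],[0,0,1]])
    v,u=np.mgrid[0:400,0:640]
    n=cv2.undistortPoints(np.stack([u,v],-1).reshape(-1,1,2).astype(float),K,np.array(f["D"],float)).reshape(400,640,2)
    z=f["range_z"][...,None]
    P=np.concatenate([n*z,z],-1)@rot(f).T+np.array(f["origin"])
    P[f["range_z"]<=0]=np.nan
    return P
E
python3 - <<'E'
from h import *
for n in("side","top"):
    f=manip.grab_frame(n); print(n,f["attitude"],f["origin"],f["fx"],f["D"])
    cv2.imwrite(f"pics/{n}0.png",f["frame"][...,::-1]); np.savez(f"{n}0.npz",P=cloud(f),I=f["frame"])
    P=cloud(f); print(np.nanmedian(P[...,2]),np.nanpercentile(P[...,2],[1,99]))
print(manip.get_state())
E
```

```text
side [-2.26738422  0.44314114 -0.16885535] [ 0.2990322  -0.63562126  0.74918229] 409.1630060996984 [-0.0113279  0.         0.         0.         0.       ]
0.0023058583183489523 [-0.43101989  0.63291513]
top [-2.13363148  2.16573442 -0.15438187] [0.42370695 0.03542528 1.12380285] 421.1013264127372 [-0.08541607  0.          0.          0.          0.        ]
-0.00035072697911830986 [-0.75468924  0.48957282]
{'time': 0.1, 'joints': array([-1.48379883e+00,  2.59243243e-01,  1.53599094e+00, -2.10534986e-05,
        1.34797356e+00, -2.02784231e-01]), 'qd': array([ 0.00019271, -0.00087387, -0.00025503,  0.00153381,  0.00111551,
       -0.00012396]), 'joint_torque': array([ 2.85426504e-04, -4.38215160e+01, -2.84643155e+01,  7.19404919e-02,
        3.61459167e-02, -4.96371490e-05]), 'position': array([ 0.1571346 , -0.52652198,  0.19510838]), 'tcp_rot': array([-3.10707628e+00, -4.53371375e-01, -1.14540076e-04]), 'contact_force': array([ 0.42790207,  1.0184523 , -0.27005399]), 'torque': array([-0.00286821, -0.01003758, -0.02178212]), 'gripper_force': 0.0, 'opening': 0.9989943375936451}
```

View pics/side0.png

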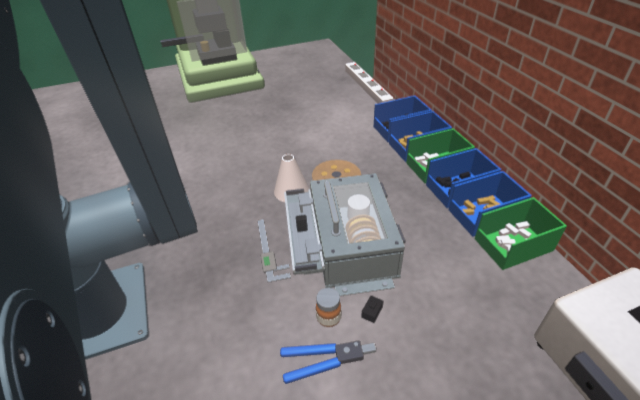

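View pics/top0.png

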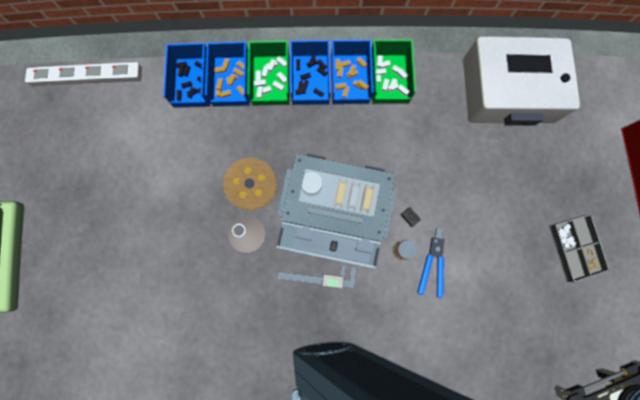

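The side view shows the case at about (350,230), with its black grip at (301,223) and handle at (335,208). The top view shows the grip at (333,245), the handle near (335,214), the cone at (247,235) and the jar at (404,250). Next I'll measure the pose.

```bash
python3 - <<'E'
from h import *
for n,box in(("top",(140,280,265,410)),("side",(165,290,270,410))):
    d=np.load(n+"0.npz");P=d["P"];I=d["I"].astype(int)
    m=np.zeros((400,640),bool);m[box[0]:box[1],box[2]:box[3]]=1
    z=P[...,2]
    for nm,lo,hi in(("lid",.100,.113),("ledge",.066,.084),("handle",.138,.156)):
        q=P[m&(z>lo)&(z<hi)]
        if len(q)<5: print(n,nm,len(q));continue
        r=cv2.minAreaRect((q[:,:2]*1000).astype(np.float32)); print(n,nm,len(q),r,np.median(q[:,2]),q.mean(0))
    b=m&(I.max(-1)<60)&(z>.085)&(z<.13)
    k,l,s,c=cv2.connectedComponentsWithStats(b.astype(np.uint8))
    for i in range(1,k):
        if s[i,4]>8: q=P[l==i];print(n,"black",s[i],np.nanmean(q,0),np.nanmin(q,0),np.nanmax(q,0))
E
```

```text
top lid 6902 ((563.9328002929688, -18.235763549804688), (250.71438598632812, 217.60556030273438), 77.4291000366211) 0.10511368563528878 [ 0.58164979 -0.02312512  0.10512159]
top ledge 2409 ((464.6014709472656, -35.879425048828125), (330.7593078613281, 80.70103454589844), 80.55615234375) 0.07635774887475799 [ 0.46803437 -0.00834849  0.07552009]
top handle 340 ((537.6468505859375, -12.107627868652344), (135.24801635742188, 14.056933403015137), 77.38666534423828) 0.14774076039820827 [ 0.53697049 -0.0119432   0.14747141]
side lid 5935 ((562.0064086914062, 25.360626220703125), (337.7542724609375, 235.12353515625), 77.2669677734375) 0.10547423216012919 [ 0.57503007 -0.03741175  0.10542692]
side ledge 2459 ((484.03912353515625, 12.894821166992188), (208.302490234375, 419.8868408203125), 15.545310020446777) 0.07732463245912868 [ 0.48079443 -0.02631225  0.07634587]
side handle 277 ((535.589599609375, -12.6348876953125), (136.27987670898438, 14.13186264038086), 77.3178482055664) 0.14829042911739632 [ 0.53349983 -0.01901669  0.14782464]
side black [297 219  10  12  90] [ 0.46270446 -0.0148783   0.10282417] [ 0.45311582 -0.01830384  0.08555059] [ 0.47237926 -0.00970967  0.1178115 ]
```

```bash
python3 - <<'E'
import cv2
a=cv2.imread("pics/top0.png")[145:285,260:420];cv2.imwrite("pics/c1.png",cv2.resize(a,None,fx=4.2,fy=4.2,interpolation=cv2.INTER_CUBIC))
E
```

```text
(no output)
```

View pics/c1.png

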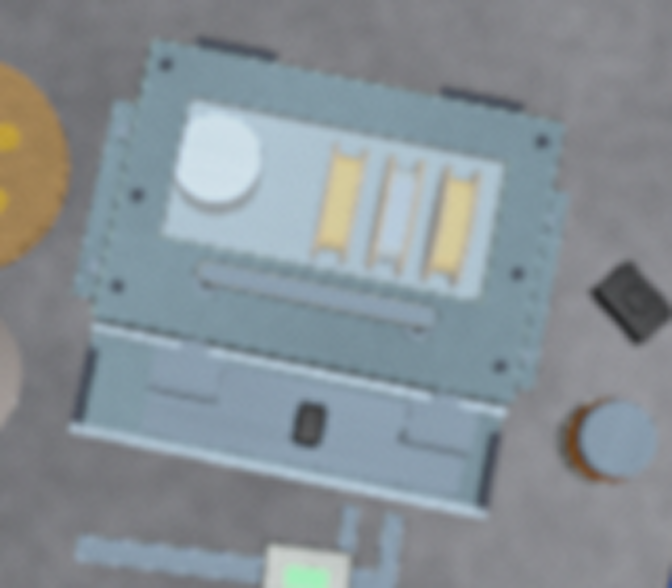

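The rectangle fits agree with each other. The handle is at (0.5366, -0.0124) with a measured height of 0.148 (bar top 0.150), and the case yaw is -12.6°. From that the grip sits at case x = -121 mm, where -120 is expected. Next I'll push the slide with the jaws closed.

```bash
cat >> h.py <<'E'
yaw=np.radians(-12.6); C=R.from_euler('z',yaw)
O=np.array([.5366,-.0124,0])+C.apply([.05,0,0])
W=lambda x,y,z:O+C.apply([x,y,z])
down=np.array([[0,1,0],[1,0,0],[0,0,-1]]).T  # cols: tool x=case y, tool y=case x
def ori(th=0,flip=False):
    A=C*R.from_euler('y',th)*R.from_matrix(down)
    if flip: A=A*R.from_euler('z',np.pi)
    return A.as_rotvec()
E
python3 - <<'E'
from h import *
for fl in(0,1): print(fl,manip.solve_ik(W(-.12,-.05,.25),ori(0,fl)))
q0=manip.get_state()["joints"]
c=[(np.abs(q-q0).max(),fl) for fl in(0,1) if (q:=manip.solve_ik(W(-.12,-.05,.25),ori(0,fl))) is not None]
fl=min(c)[1]; open("flip","w").write(str(fl))
manip.grip(0.0,20)
manip.reach(W(-.12,-.05,.25),ori(0,fl))
manip.move_straight(W(-.12,-.05,.15))
f=manip.grab_frame("side");cv2.imwrite("pics/s1.png",cv2.resize(f["frame"][120:320,220:460,::-1],None,fx=3,fy=3))
s=manip.get_state();print(s["time"],s["position"],W(-.12,-.05,.15),s["contact_force"],s["joints"])
E
```

```text
0 [-3.43510701e-01  5.95187623e-02  1.64270974e+00 -4.44089210e-16
  1.43936415e+00 -1.23599215e-01]
1 [-3.43510701e-01  5.95187623e-02  1.64270974e+00 -4.44089210e-16
  1.43936415e+00  3.01799344e+00]
4.4667 [ 0.45823019 -0.04637699  0.15100273] [ 0.45737866 -0.04592581  0.15      ] [-0.09342213  0.5913021  -0.22685122] [-3.43826018e-01  1.33755164e-01  1.80845310e+00  8.08649350e-06
  1.19741752e+00 -1.23593700e-01]
```

View pics/s1.png

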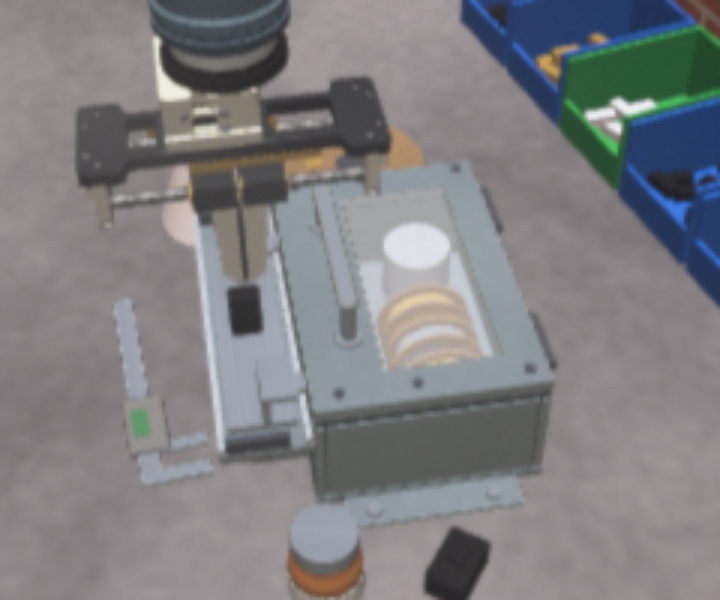

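The picture shows the closed fingertips at crop (240,280) and the grip at (245,310). Before going down I'll check that parallax against the numbers.

```bash
python3 - <<'E'
from h import *
s=manip.get_state()
tip=s["position"]-[0,0,.011]
for n in("side","top"):
    f=manip.grab_frame(n);K=np.array([[f["fx"],0,f["cx"]],[0,f["fy"],f["cy"]],[0,0,1]]);Rm=rot(f)
    def pr(p): return cv2.projectPoints(np.array([Rm.T@(np.array(p)-f["origin"])]),np.zeros(3),np.zeros(3),K,np.array(f["D"],float))[0].ravel().round(1)
    print(n,"tip",pr(tip),"grip y-18",pr(W(-.12,-.018,.118)),pr(W(-.12,-.018,.08)),"handle",pr(W(-.05,-.056,.143)),pr(W(-.05,.056,.143)))
    P=cloud(f)
    if n=="side":
        for v in range(195,236,3): print(v,f["frame"][v,301],P[v,301].round(3),(C.inv().apply(P[v,301]-O)*1000).round())
E
```

```text
side tip [302.7 222.5] grip y-18 [301.4 219.4] [302.5 231.3] handle [335.6 219.3] [327.5 185.6]
195 [97 92 87] [ 0.457 -0.056  0.225] [-118.  -60.  225.]
198 [88 84 80] [ 0.457 -0.055  0.216] [-118.  -58.  216.]
201 [76 73 70] [ 0.457 -0.055  0.208] [-119.  -59.  208.]
204 [72 69 66] [ 0.456 -0.055  0.201] [-120.  -59.  201.]
207 [71 69 66] [ 0.458 -0.044  0.183] [-120.  -48.  183.]
210 [74 70 69] [ 0.455 -0.055  0.185] [-121.  -59.  185.]
213 [106 105 104] [ 0.454 -0.056  0.178] [-121.  -60.  178.]
216 [62 61 63] [ 0.467 -0.004  0.117] [-120.   -7.  117.]
219 [57 56 58] [ 0.464 -0.015  0.12 ] [-121.  -18.  120.]
222 [48 47 48] [ 0.463 -0.016  0.111] [-121.  -19.  111.]
225 [49 48 49] [ 0.463 -0.014  0.1  ] [-122.  -18.  100.]
228 [47 47 48] [ 0.462 -0.013  0.09 ] [-123.  -17.   90.]
231 [ 95  99 104] [ 0.461 -0.014  0.082] [-123.  -18.   82.]
234 [159 166 178] [ 0.459 -0.019  0.078] [-124.  -23.   78.]
top tip [350.5 248.4] grip y-18 [336.4 246.4] [335.6 247. ] handle [358.7 219.9] [311.9 210.2]
```

```bash
python3 - <<'E'
from h import *
print(manip.tips_ahead); s=manip.get_state();print(s["position"],s["tcp_rot"],s["opening"],s["time"])
f=manip.grab_frame("side");P=cloud(f);Q=C.inv().apply((P-O).reshape(-1,3)).reshape(P.shape)*1000
m=(abs(Q[...,0]+120)<25)&(Q[...,1]<-35)&(Q[...,1]>-75)&(Q[...,2]>120)&(Q[...,2]<260)
q=Q[m];print(len(q))
for z in range(120,230,10):
    k=q[(q[:,2]>=z)&(q[:,2]<z+10)]
    if len(k):print(z,len(k),k.min(0).round(),k.max(0).round())
cv2.imwrite("pics/s2.png",cv2.resize(f["frame"][180:240,270:340,::-1],None,fx=8,fy=8,interpolation=cv2.INTER_NEAREST))
E
```

```text
0.011
[ 0.45821133 -0.04626038  0.15106033] [2.45043279e+00 1.96292459e+00 1.88416356e-03] 0.005121634020990465 4.5667
399
170 21 [-129.  -61.  174.] [-109.  -57.  180.]
180 53 [-135.  -62.  180.] [-106.  -47.  189.]
190 53 [-134.  -62.  190.] [-106.  -54.  200.]
200 61 [-135.  -61.  200.] [-105.  -56.  210.]
210 63 [-136.  -62.  210.] [-105.  -52.  220.]
220 71 [-137.  -61.  220.] [-104.  -56.  230.]
```

View pics/s2.png

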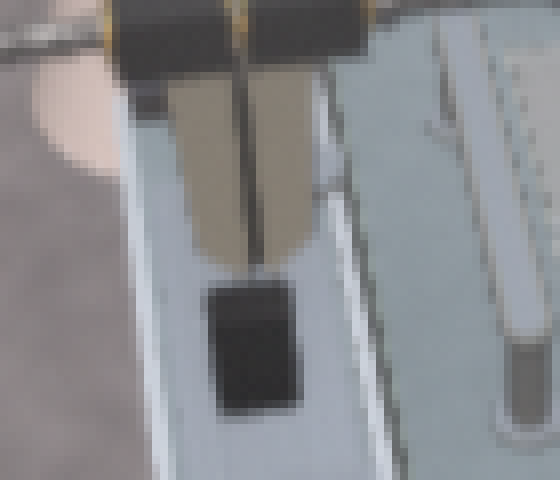

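The picture and depth put the fingertips at about z = 0.174 (crop 245,272), while the reported TCP implies 0.140. I'll go down guarded and look again.

```bash
cat >> h.py <<'E'
fl=int(open("flip").read())
def tipz(xc,y0,y1,tag=None):
    f=manip.grab_frame("side");P=cloud(f);Q=C.inv().apply((P-O).reshape(-1,3)).reshape(P.shape)*1000
    I=f["frame"].astype(int); warm=(I[...,0]-I[...,2]>3)
    m=warm&(abs(Q[...,0]-xc)<22)&(Q[...,1]<y1)&(Q[...,1]>y0)&(Q[...,2]>85)&(Q[...,2]<260)
    q=Q[m]; print("tip lowest",np.sort(q[:,2])[:6].round(),"y med",np.median(q[:,1]).round(1),"x med",np.median(q[:,0]).round(1))
    if tag: cv2.imwrite(f"pics/{tag}.png",cv2.resize(f["frame"][150:270,250:400,::-1],None,fx=4,fy=4,interpolation=cv2.INTER_CUBIC))
def st():
    s=manip.get_state();print("t",s["time"],"case mm",(C.inv().apply(s["position"]-O)*1000).round(1),"F",s["contact_force"].round(1),"op",round(s["opening"],3),"gf",round(s["gripper_force"],1))
E
python3 - <<'E'
from h import *
st();tipz(-120,-75,-35)
print(manip.move_straight(W(-.12,-.05,.113),speed=.06,threshold=5))
st();tipz(-120,-75,-35,"s3")
E
```

```text
t 4.6167 case mm [-119.3  -50.1  151. ] F [-0.2  0.  -0.2] op 0.003 gf 0.0
tip lowest [174. 175. 176. 177. 177. 177.] y med -59.1 x med -119.7
False
t 5.4333 case mm [-119.8  -50.   113. ] F [ 0.4  0.  -0.1] op 0.007 gf 0.0
tip lowest [136. 137. 137. 138. 139. 139.] y med -59.5 x med -120.1
```

View pics/s3.png

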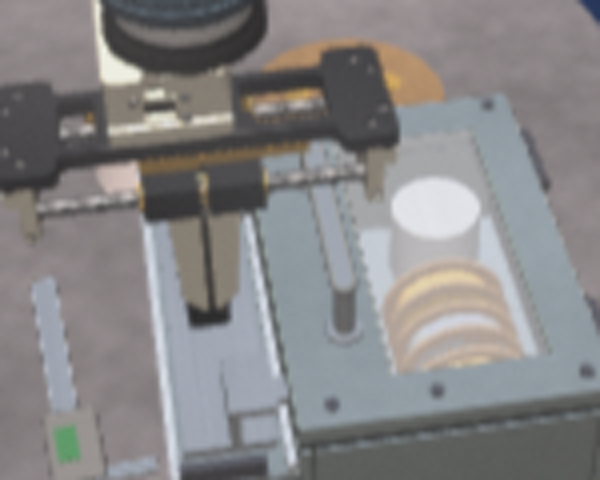

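The tips do read high: about z = 0.136 in the image (crop 207,310), with the foot of the grip still visible below them. I'll go down further, slowly and guarded.

```bash
python3 - <<'E'
from h import *
print(manip.move_straight(W(-.12,-.05,.078),speed=.03,threshold=4))
st();tipz(-120,-75,-35)
f=manip.grab_frame("side");P=cloud(f);Q=C.inv().apply((P-O).reshape(-1,3)).reshape(P.shape)*1000
m=(Q[...,0]>-60)&(Q[...,0]<10)&(Q[...,1]>-110)&(Q[...,1]<0)&(Q[...,2]>153)
q=Q[m];print("body low",q[np.argsort(q[:,2])[:6]].round())
E
```

```text
False
t 6.8 case mm [-119.8  -50.    78.2] F [ 0.3 -0.5 -0.5] op 0.006 gf 0.0
tip lowest [101. 103. 105. 105. 106. 107.] y med -65.5 x med -121.0
body low [[-38. -85. 187.]
 [-36. -86. 187.]
 [-42. -85. 187.]
 [-35. -84. 188.]
 [-43. -80. 188.]
 [-40. -86. 188.]]
```

No contact at TCP 0.078, so the real fingertips are about 35 mm short of the stated ones. They sit at about z = 0.101, which overlaps the grip by 17 mm. Next is the push, guarded against the end stop.

```bash
python3 - <<'E'
from h import *
print(manip.move_straight(W(-.12,-.05,.073),speed=.03,threshold=4))
print(manip.move_straight(W(-.12,.018,.073),speed=.04,threshold=12));st()
f=manip.grab_frame("side");P=cloud(f)
manip.move_straight(W(-.12,-.03,.073),speed=.1);st()
manip.move_straight(W(-.12,-.03,.16),speed=.15);manip.move_straight(W(-.05,-.0,.2),speed=.15);st()
f=manip.grab_frame("side");P=cloud(f);Q=C.inv().apply((P-O).reshape(-1,3)).reshape(P.shape)*1000;I=f["frame"].astype(int)
b=(I.max(-1)<65)&(abs(Q[...,0]+120)<20)&(abs(Q[...,1])<50)&(Q[...,2]>85)&(Q[...,2]<124)
q=Q[b];print("grip",len(q),q.mean(0).round(1),q.min(0).round(1),q.max(0).round(1))
t=q[q[:,2]<112];print("front face y",np.median(t[:,1]))
E
```

```text
False
True
t 8.525 case mm [-119.9    7.1   72.9] F [ 0.1 -3.   3. ] op 0.006 gf 1.6
t 9.0917 case mm [-120.   -30.1   72.9] F [-0.3  0.1 -0.2] op 0.007 gf 0.0
t 10.55 case mm [-5.110e+01 -1.000e-01  1.988e+02] F [-0.4  0.   0.1] op 0.004 gf 0.0
grip 119 [-121.2    7.3  105.4] [-131.3    3.    85.4] [-110.9   17.6  119.2]
front face y 5.893545310838182
```

The push stopped firmly at y = 7.1, about where the end stop should be, but depth puts the grip face at y ≈ 6 where 14.5 is expected. I'll check it with both cameras.

```bash
python3 - <<'E'
from h import *
manip.reach(W(-.15,-.25,.25),ori(0,fl))
f=manip.grab_frame("side");g=manip.grab_frame("top")
np.savez("g1.npz",I=g["frame"]);np.savez("s1.npz",I=f["frame"],P=cloud(f))
a=cv2.resize(f["frame"][160:280,270:400,::-1],(520,480),interpolation=cv2.INTER_CUBIC)
b=cv2.resize(g["frame"][190:290,265:405,::-1],(672,480),interpolation=cv2.INTER_CUBIC)
cv2.imwrite("pics/s4.png",cv2.resize(np.hstack([a,b]),None,fx=.67,fy=.67,interpolation=cv2.INTER_AREA))
def ray(f,u,v,z):
    K=np.array([[f["fx"],0,f["cx"]],[0,f["fy"],f["cy"]],[0,0,1]])
    n=cv2.undistortPoints(np.array([[[u,v]]],float),K,np.array(f["D"],float)).ravel()
    d=rot(f)@[n[0],n[1],1];o=np.array(f["origin"]);p=o+d*(z-o[2])/d[2];return (C.inv().apply(p-O)*1000).round(1)
for n,J in(("before",np.load("top0.npz")["I"]),("after",g["frame"])):
    J=J.astype(int).max(-1); m=np.zeros_like(J,bool);m[235:256,315:355]=1
    k,l,s,c=cv2.connectedComponentsWithStats(((J<75)&m).astype(np.uint8))
    for i in range(1,k):
        if s[i,4]>5: print("top",n,s[i],c[i],ray(g,*c[i],.118))
for n,J in(("before",np.load("side0.npz")["I"]),("after",f["frame"])):
    J=J.astype(int).max(-1); m=np.zeros_like(J,bool);m[195:240,285:315]=1
    k,l,s,c=cv2.connectedComponentsWithStats(((J<75)&m).astype(np.uint8))
    for i in range(1,k):
        if s[i,4]>5: print("side",n,s[i],c[i],"top far edge",ray(f,c[i][0],s[i][1]-.5,.118),"foot",ray(f,c[i][0],s[i][1]+s[i][3]-.5,.078))
E
```

```text
top before [331 242   6   5  11] [333.18181818 243.27272727] [-114.3   -9.1  118. ]
side before [296 216  11  15 138] [301.24637681 223.07246377] top far edge [-119.    -5.8  118. ] foot [-122.4  -13.    78. ]
side after [285 200  30   9 142] [299.42253521 204.07746479] top far edge [-117.5   47.8  118. ] foot [-119.    60.4   78. ]
side after [288 213  21  18 222] [297.54054054 222.84684685] top far edge [-126.1    5.2  118. ] foot [-130.7  -11.5   78. ]
side after [287 231   3   9  12] [287.83333333 234.75      ] top far edge [-152.1  -46.5  118. ] foot [-154.7  -35.2   78. ]
```

View pics/s4.png

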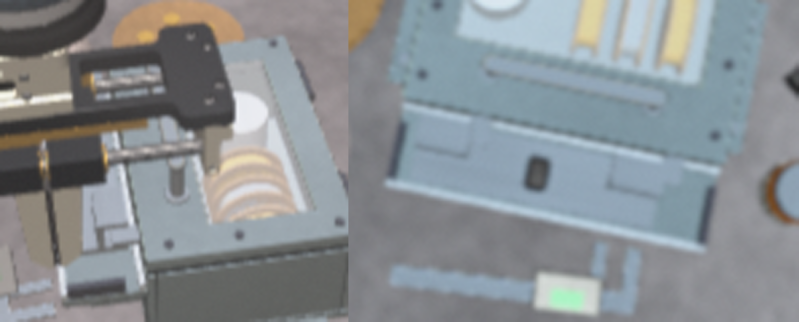

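In the top view the grip is at composite (538,174). It moved only about 25 mm, from y ≈ -12 to y ≈ +13, so the slide is still about 8 mm short. I'll push again with a higher threshold and log the force on the way.

```bash
cat >> h.py <<'E'
def face():
    f=manip.grab_frame("side");P=cloud(f);Q=C.inv().apply((P-O).reshape(-1,3)).reshape(P.shape)*1000;I=f["frame"].astype(int)
    k=(abs(Q[...,0]+120)<20)&(abs(Q[...,1])<80)
    b=k&(I.max(-1)<65)&(Q[...,2]>85)&(Q[...,2]<100); w=k&(I[...,0]-I[...,2]>3)&(Q[...,2]>115)&(Q[...,2]<150)
    print("grip face y",np.median(Q[b][:,1]),b.sum(),"finger face y",np.median(Q[w][:,1]),w.sum())
    return f
E
python3 - <<'E'
from h import *
manip.reach(W(-.12,-.025,.16),ori(0,fl))
manip.move_straight(W(-.12,-.025,.073),speed=.12,threshold=5);st();face()
for y in(0,.006,.010):
    print(manip.move_straight(W(-.12,y,.073),speed=.05,threshold=20));st()
f=face();cv2.imwrite("pics/s5.png",cv2.resize(f["frame"][170:260,270:390,::-1],None,fx=5,fy=5,interpolation=cv2.INTER_CUBIC))
E
```

```text
t 13.6083 case mm [-119.3  -25.4   73.7] F [-0.4 -0.2  0. ] op 0.003 gf 0.0
grip face y nan 0 finger face y -34.545214457286846 174
False
t 14.3083 case mm [-120.2    0.4   72.9] F [-0.1  0.1  0.3] op 0.006 gf 0.0
False
t 14.575 case mm [-120.1    6.3   72.9] F [0.3 0.5 0.2] op 0.006 gf 0.0
False
t 14.825 case mm [-120.1    7.2   73. ] F [ -3.4 -12.4   1.7] op 0.002 gf 6.4
grip face y nan 0 finger face y -1.681692246683138 167
  return _methods._mean(a, axis=axis, dtype=dtype,
  ret = ret.dtype.type(ret / rcount)
```

View pics/s5.png

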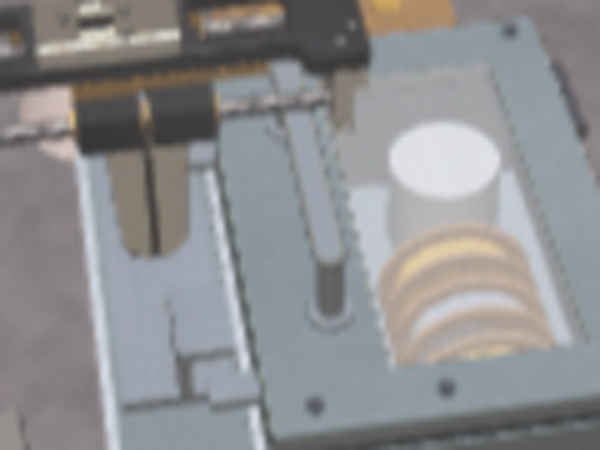

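The finger moves freely up to y = 6.3, then meets a hard stop at 7.2 with 12 N. That matches the end-stop geometry (face at 14.5), but vision still says it's short. I'll push moderately harder, then back off and measure properly from the top.

```bash
python3 - <<'E'
from h import *
for y in(.0115,.013):
    manip.move_straight(W(-.12,y,.073),speed=.03);st()
manip.move_straight(W(-.12,-.01,.073),speed=.15)
manip.move_straight(W(-.12,-.01,.16),speed=.2)
manip.reach(W(-.15,-.22,.22),ori(0,fl));st()
g=manip.grab_frame("top");f=manip.grab_frame("side");np.savez("g2.npz",I=g["frame"],P=cloud(g))
K=np.array([[g["fx"],0,g["cx"]],[0,g["fy"],g["cy"]],[0,0,1]])
def ray(u,v,z):
    n=cv2.undistortPoints(np.array([[[u,v]]],float),K,np.array(g["D"],float)).ravel()
    d=rot(g)@[n[0],n[1],1];o=np.array(g["origin"]);p=o+d*(z-o[2])/d[2];return (C.inv().apply(p-O)*1000).round(1)
for n,J in(("before",np.load("top0.npz")["I"]),("mid",np.load("g1.npz")["I"]),("now",g["frame"])):
    J=J.astype(int).max(-1)
    k,l,s,c=cv2.connectedComponentsWithStats(((J<105)).astype(np.uint8)[225:262,300:352])
    for i in range(1,k):
        if 15<s[i,4]<90: print(n,s[i],c[i]+[300,225],ray(*(c[i]+[300,225]),.116))
b=g["frame"][190:290,265:405,::-1]
cv2.imwrite("pics/s6.png",cv2.resize(b,None,fx=5.5,fy=5.5,interpolation=cv2.INTER_CUBIC))
E
```

```text
t 15.125 case mm [-120.1    7.3   73. ] F [ -5.2 -17.8   2.4] op 0.006 gf 9.3
t 15.375 case mm [-120.1    7.3   73. ] F [ -7.7 -23.4   2.4] op 0.008 gf 12.3
t 17.1417 case mm [-150.4 -219.1  218.9] F [-0.1  0.7  0.4] op 0.004 gf 0.0
before [30 16  7 10 59] [333.05084746 245.6779661 ] [-119.9  -10.   116. ]
mid [20 14  7 10 56] [323.125      243.60714286] [-119.8   14.2  116. ]
now [16 13  7 10 57] [319.07017544 242.61403509] [-119.5   24.2  116. ]
```

View pics/s6.png

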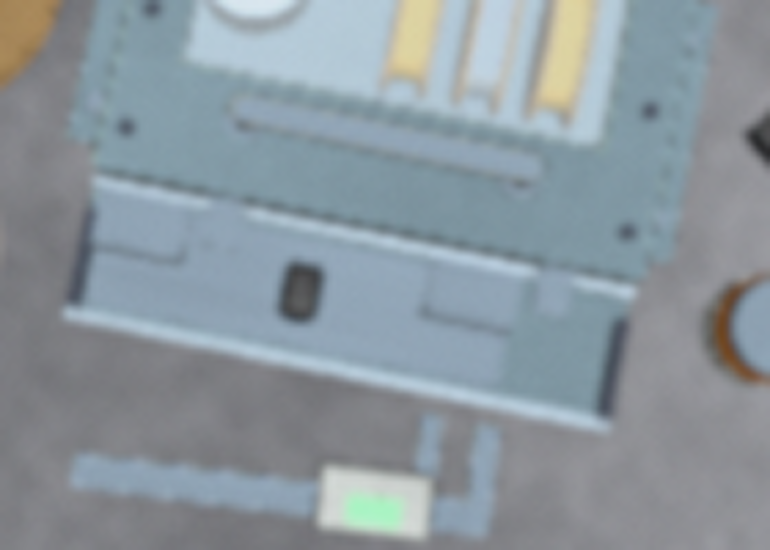

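The grip now measures y = 24 against 22.5 at the end stop. In the picture (grip at 300,290) both lugs, at (225,215) and (555,290), stand clear of the hooks, so the lock is open. Next I'll grasp the handle.

```bash
python3 - <<'E'
from h import *
manip.reach(W(-.05,0,.17),ori(0,fl))
manip.grip(.5)
print(manip.move_straight(W(-.05,0,.100),speed=.08,threshold=5));st()
manip.grip(0.0,60);st()
p0=C.inv().apply(manip.get_state()["position"]-O);np.save("p0.npy",p0)
for th in(.02,.04):
    d=np.array([-.14*np.cos(th)+.052*np.sin(th)+.14,0,.14*np.sin(th)+.052*np.cos(th)-.052])
    manip.move_straight(O+C.apply(p0+d),speed=.02);st()
f=manip.grab_frame("side");cv2.imwrite("pics/s7.png",cv2.resize(f["frame"][150:270,250:410,::-1],None,fx=4,fy=4,interpolation=cv2.INTER_CUBIC))
E
```

```text
False
t 20.1333 case mm [-49.5   0.  100.5] F [ 0.2 -0.1 -0.4] op 0.502 gf 0.0
t 20.7917 case mm [-50.2   0.  100.1] F [-0.5  0.2  1.3] op 0.135 gf 60.0
t 21.0917 case mm [-49.6   0.  101.8] F [  2.1  -0.8 -11.4] op 0.138 gf 60.0
t 21.3917 case mm [-48.2  -0.  105.2] F [  3.4  -0.2 -12.8] op 0.134 gf 60.0
```

View pics/s7.png

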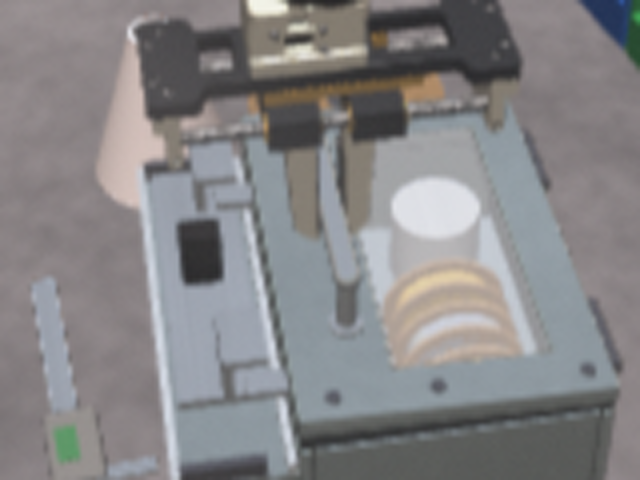

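The jaws hold the bar (opening about 13 mm, bar at 335,210 between the fingers), and it has risen 5 mm at 12.8 N. I'll carry on with the arc.

```bash
python3 - <<'E'
from h import *
p0=np.load("p0.npy")
def go(th,sp=.02):
    d=np.array([-.14*np.cos(th)+.052*np.sin(th)+.14,0,.14*np.sin(th)+.052*np.cos(th)-.052])
    manip.move_straight(O+C.apply(p0+d),speed=sp);st()
for th in(.055,.07,.085,.10,.12,.14,.16,.172): go(th)
manip.sleep(.3);st()
f=manip.grab_frame("side");P=cloud(f);Q=C.inv().apply((P-O).reshape(-1,3)).reshape(P.shape)*1000
for y0,y1 in((-120,-70),):
    m=(Q[...,0]>-80)&(Q[...,0]<75)&(Q[...,1]>y0)&(Q[...,1]<y1)&(Q[...,2]>100)&(Q[...,2]<145)
    q=Q[m];print("lid slope",len(q),np.polyfit(q[:,0],q[:,2],1))
P0=np.load("side0.npz")["P"];Q0=C.inv().apply((P0-O).reshape(-1,3)).reshape(P.shape)*1000
m=(Q0[...,0]>-80)&(Q0[...,0]<75)&(Q0[...,1]>-120)&(Q0[...,1]<-70)&(Q0[...,2]>100)&(Q0[...,2]<145);print("before",np.polyfit(Q0[m][:,0],Q0[m][:,2],1))
b=(f["frame"].max(-1)<65)&(abs(Q[...,0]+120)<16)&(abs(Q[...,1])<50)&(Q[...,2]>85)&(Q[...,2]<124)
print("grip",b.sum(),np.median(Q[b],0),Q[b].min(0),Q[b].max(0))
cv2.imwrite("pics/s8.png",cv2.resize(f["frame"][140:300,230:430,::-1],None,fx=3.5,fy=3.5,interpolation=cv2.INTER_CUBIC))
E
```

```text
t 21.7 case mm [-46.9   0.  108.2] F [  2.8  -0.4 -10.5] op 0.138 gf 60.0
t 21.9583 case mm [-4.580e+01 -1.000e-01  1.107e+02] F [-0.2 -1.7 -5.3] op 0.135 gf 60.0
t 22.2167 case mm [-4.520e+01 -1.000e-01  1.121e+02] F [-0.1 -1.4 -6.5] op 0.134 gf 60.0
t 22.475 case mm [-4.450e+01 -1.000e-01  1.138e+02] F [-1.4 -1.3 -6.7] op 0.132 gf 60.0
t 22.775 case mm [-4.330e+01 -1.000e-01  1.163e+02] F [-1.  -1.1 -8.3] op 0.135 gf 60.0
t 23.075 case mm [-41.7  -0.  119.5] F [-2.6 -1.4 -4.6] op 0.133 gf 60.0
t 23.375 case mm [-40.5  -0.  121.7] F [-4.  -0.8 -6.2] op 0.134 gf 60.0
t 23.625 case mm [-39.5  -0.  123.6] F [-5.8 -0.8 -3.2] op 0.135 gf 60.0
t 23.925 case mm [-3.950e+01 -1.000e-01  1.237e+02] F [-5.2 -1.6 -2.1] op 0.133 gf 60.0
lid slope 1242 [ -0.17659042 121.37751209]
before [-5.52432459e-03  1.06029018e+02]
grip 118 [-121.14021243   16.32621946  107.30888693] [-130.94532987   12.54658342   85.65847923] [-110.98042554   29.18401352  119.3543736 ]
```

View pics/s8.png

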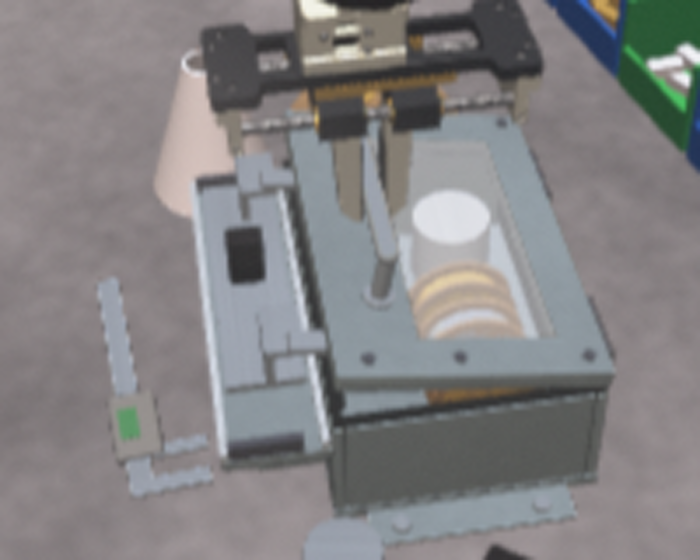

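The lid is ajar: its slope changed by 0.171 rad, which puts the front edge 30 mm up. The bar is still in the jaws at (375,190) and the lock is still open. I'm handing in.

```bash
python3 -c "
from cell import manip
print(manip.close_job())"
```

```text
the job is handed in; nothing more can be done
None
```

The job is handed in: the lock slide is at its open end stop, and the gripper is holding the lid ajar with its front edge about 30 mm up (measured from the lid's tilt); I didn't touch anything else on the bench.

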